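# Tip the peppers into the wash pan

## Task

Put every pepper lying about on the bench into the yellow tipping skip while it is still latched. Then slide the green safety tab back, lift the red latch and tip the skip right over so that the peppers drop into the steel wash pan; ease the skip back fully upright without slamming it, lay the latch fully down and slide the tab over it again. Leave everything else on the bench where it stands.

Things in the scene. Friction and masses are not known exactly. Their poses are not given: they have to be found in the camera images.
- tipper: Grey steel stand of the tipping skip, fixed; origin on the bench (z = 0) below the middle of the skip's hinge. x runs along the hinge, z up; the skip tips to -y, over the steel wash pan. Hinge axis: y = 0, z = 155 mm. Base covers x -170..170, y -40..210 mm; behind the skip (+y) an apron slopes from z 155 at y 103 to the bench at y 202 mm. 'Stand' coordinates below: this frame, mm.
- skip (a joint): Angle of the yellow skip, rad: 0 upright on its stop, 1.66 fully tipped, mouth into the pan. At 0 a sprung detent and its weight hold it (3 to 6 N at the bar to start it); beyond about 0.5 it goes over by itself, slowed by a damper. It must be lifted back and pressed home past the detent. Empty 0.6 kg.
- skip_floor (a point): Middle of the skip's inner floor; turns with the skip, upright at stand (0, 30, 177), parallel to it. Floor 236 mm long (x -118..118), 118 mm deep (y -60..58); end cheeks and rear wall (+y) rise 68 mm; the front (-y) wall slopes out and up at 40 degrees, 100 mm long. Open top, 4 mm walls. Four peppers can stand in a row along x.
- skip_bar (a point): Middle of the black round bar behind the skip: 14 mm thick, 104 mm clear along x, on two arms at x = +-55 mm, 48 mm clear gap to the rear wall. Upright at stand (0, 147, 240), i.e. 147 mm behind and 85 mm above the hinge axis (radius 170 mm); turns with the skip. Can be pushed, or pinched from above.
- latch (a joint): Angle of the main latch, rad: 0 closed (its nose in front of a pin on the skip, which then cannot tip), grows as its red fin end is lifted, stop at 0.7. Stays where it is left (1.5 N at the fin to lift, less to lower). The skip is free from about 0.25. It lifts only a few mm while the tab is over it.
- latch_fin (a point): Grip point on the latch's red fin, an upright plate 12 mm thick (stand x), 30 mm wide (y), 42 mm tall above the latch arm; its top is 20 mm above the point. Closed: stand (-158, -5, 286). The latch pivots about a line parallel to stand x through y 150, z 230, so the fin point is 155 mm ahead (-y) of and 56 mm above the pivot; it swings up and back.
- tab (a joint): Slide of the safety tab, m: 0 over the latch (locked), 0.040 fully back towards stand +y; the latch swings freely past it from about 0.028. Stays where put; about 1.2 N to slide. It goes to 0 again only when the latch is right down.
- tab_knob (a point): Grip point on the green upright knob of the safety tab, 14 mm (stand x) by 18 mm (y), 40 mm tall, top 18 mm above this point; locked it is at stand (-140, 135, 297); it slides along stand y.
- pan_floor (a point): Middle of the wash pan's inner floor, parallel to the stand, at stand (0, -147, 5). Inside 302 mm along x, 197 mm along y; walls 60 mm high beside the skip, 85 mm at the ends, 115 mm at the far side.
- pepper1: Bell pepper, red, with a short stem: blocky, 48 x 48 mm across and 70 mm tall (its z, stem end up), about 0.14 kg, firm. Origin at its centre, x and y square to its flat sides; it starts standing on the bench. Absent (None) in some starts.
- pepper2: Bell pepper, yellow, with a short stem: blocky, 48 x 48 mm across and 70 mm tall (its z, stem end up), about 0.14 kg, firm. Origin at its centre, x and y square to its flat sides; it starts standing on the bench. Absent (None) in some starts.
- pepper3: Bell pepper, green, with a short stem: blocky, 48 x 48 mm across and 70 mm tall (its z, stem end up), about 0.14 kg, firm. Origin at its centre, x and y square to its flat sides; it starts standing on the bench. Absent (None) in some starts.
- pepper4: Bell pepper, orange, with a short stem: blocky, 48 x 48 mm across and 70 mm tall (its z, stem end up), about 0.14 kg, firm. Origin at its centre, x and y square to its flat sides; it starts standing on the bench. Absent (None) in some starts.
- ramekin: Small white ceramic dish, radius 36 mm, 45 mm high, standing among the peppers; origin at the centre of its underside. Not part of the job.
- scraper: Bench scraper, 110 x 75 mm steel blade lying flat with a wooden handle 22 mm high; origin at the centre of its underside. Not part of the job.
- jar: Amber seasoning jar with black cap, radius 32 mm, 105 mm high; origin at the centre of its underside. Not part of the job.
- tin: Tomato tin, radius 42 mm, 110 mm high; origin at the centre of its underside. Not part of the job.
- shaker: Clear shaker with steel cap, radius 26 mm, 85 mm high; origin at the centre of its underside. Not part of the job.
Things that resemble listed ones, but are neither listed nor needed, are in the scene too. What is shaped like the pepper3 but blue is not meant.

How it is judged:
By the outcome, as a careful person would: the job done as asked, in the order asked, and still so for the second after the job is handed in, with the robot touching nothing.
Of pepper1, pepper2, pepper3, pepper4 only 2 to 4 are there at a start; the rules pass over those that are not, and their reading is None.
At some moment in a run one of pepper1, pepper2, pepper3, pepper4 may be knocked a few centimetres aside while the robot is not near it.
Once in a run the grip may slacken for a moment while it holds something.
It also fails if it takes over 210 s, if anything falls off the work surface, if the arm or the gripper's body presses on something with over 40 N, if the wrist force passes 120 N, or if a joint passes its speed limit or range.

## Robot

A 7-joint arm with a two-finger parallel gripper is mounted at the origin on the work surface. World frame = base frame: x ahead of the robot, y to its left, z up, the work surface at z = 0. Lengths are in m, angles in rad, forces in N, time in s.
With the tool pointing down it reaches from about 0.425 to 0.875 m from the base axis. Payload 8.4 kg.
Tool frame: the origin (TCP) lies midway between the tips of the shut fingers; the grasp point (between the pads) lies 19 mm behind it (bot.grasp_offset is the distance from the TCP to the grasp point, in m); z points along the fingers, y is the line along which they close (so a half turn about z gives the same grasp; the last joint's range is limited). The gripper opens to 87 mm and grips with 3 to 60 N. Pads are 19 mm wide; open, the fingers measure 117 mm over their backs; the gripper's body (75 mm by 190 mm) begins 51 mm behind the grasp point.
Start: joints at [1.096, 0.333, 0.04, 1.465, -0.013, 1.343, -0.059], TCP at [0.239, -0.605, 0.202] pointing down, gripper open.
Joint ranges: [-2.58, 2.58], [-0.38, 2.09], [-1.3, 1.39], [0.25, 2.4], [-1.5, 4.64], [0.08, 2.09], [-2.65, 2.65]. Speed limits (rad/s): [2.22, 2.22, 2.79, 2.79, 3.14, 3.14, 3.14].

## Interface

Orientations are given as a unit quaternion [x, y, z, w].
In Python, from plant import bot, cams gives the robot as it stands.
- The arm moves only by the tool drive_tool, never from a script. Its argument "steps" is one flat list of numbers, 5 for each row, row after row: the shift along the tool's x, y, z in m, then the turn about the tool's z in degrees, then the finger opening in m, from 0 to 0.087. In form: [tx, ty, tz, twist, claw, tx, ty, tz, twist, claw, ...]. A call has 1 to 5 rows; each row shifts and turns the commanded pose from where the row before left it, along the tool's axes as they then stand; what a row does not reach is not made up. A row lasts 1/8 s, in which the tool goes at most 62.5 mm and 10.7 degrees, less where a joint would pass 70% of its speed; a pose out of reach is approached as far as the arm can. A call with a gripper value outside its range is refused whole. The fingers move at their own pace and stop on an object; "squeeze" is the grip in N (left out, the last holds). Time passes only in rows, so rows that do not move let the fingers close. It gives the time, the measured TCP pose, the force, the opening and the grip force at its end, in the units of the state.
- bot.get_obs(): the state, without advancing time (a new reading comes with each control period).
- cams.snapshot(name): name is "side" or "top" or "wrist"; returns (picture, depth): 480x640x3 uint8, red, green, blue; 480x640 float32, m along the optical axis (not along the pixel's ray), 0 where there is no reading.
- cams.calibration(name): a dict with "intrinsics" (3x3 intrinsics, pixels), "k1" (the pictures are not rectified: a ray, as slopes to the right and down, at radius r is drawn at 1 + k1 r^2 times it, then the intrinsics apply), "R" (3x3) and "t" (3): a world point X has camera coordinates R X + t. Camera axes: x right, y down, z forward; pixel columns grow to the right and rows downward; lengths in m; the calibration is good to about 2 mm. A picture is of the moment at which its call begins: read the wrist's pose just before it. calibration takes no time and is no camera call; for the wrist camera it gives the pose at the moment of the call.
- bot.finish_job(): hands the job in; it is judged then, once.
The state is a dict: "time": time; "joint_pos": joint angles; "qd": joint speeds; "effort": joint torques, N m; "tcp_pos": TCP position; "ee_rot": TCP orientation; "wrist_force": force on the tool from outside, world axes, zero at the start; "wrist_torque": the same for the moment, N m; "opening": finger opening in m; "gripper_force": force on a finger pad.
Only numpy, scipy, OpenCV 4.12 (cv2) and the standard library are available. Lean on these libraries where they do the work, as an engineer would, in place of code of your own. Each camera call takes 0.05 s, during which the arm holds its last target. There are 200 camera calls.

## Working session

There is one attempt and no reset: what is moved stays moved. The work goes in short steps, Python scripts to look and compute and a tool call to move; the robot and the scene stay as the last step left them, time stands still between calls to the robot, and variables do not carry over. Pictures are saved under pics/ and viewed, at most 14 in all, crops included, and the job is handed in when it is done.

Besides the shell and the picture viewer there is one more tool, called as name(argument=value, ...), one argument or row to a line, values as JSON. drive_tool: Moves the arm, as the interface text tells. Its arguments: {"type":"object","properties":{"steps":{"type":"array"},"squeeze":{"type":"number"}},"required":["steps"]}

```bash
mkdir -p pics; ls; python3 - <<'E'
from plant import bot,cams
import cv2,numpy as np
o=bot.get_obs();print({k:np.round(v,3) for k,v in o.items()})
for n in("top","side"):
    p,d=cams.snapshot(n);cv2.imwrite(f"pics/{n}0.png",p[:,:,::-1]);np.save(f"{n}0.npy",d)
    c=cams.calibration(n);print(n,c, (d>0).mean())
E
```

```text
pics
{'time': np.float64(0.0), 'joint_pos': array([ 1.096,  0.334,  0.04 ,  1.466, -0.013,  1.343, -0.058]), 'qd': array([-0.   , -0.001, -0.002,  0.001, -0.   ,  0.   ,  0.   ]), 'effort': array([-0.0000e+00, -6.5636e+01,  1.3350e+00, -4.0380e+01, -6.0000e-02,
        4.5000e-02,  0.0000e+00]), 'tcp_pos': array([ 0.238, -0.604,  0.202]), 'ee_rot': array([ 0.982,  0.187, -0.   , -0.001]), 'wrist_force': array([ 0.524,  0.497, -0.434]), 'wrist_torque': array([ 0.012, -0.014, -0.017]), 'gripper_force': np.float64(0.0), 'opening': np.float64(0.087)}
top {'intrinsics': array([[484.30913572,   0.        , 316.94867286],
       [  0.        , 484.30913572, 244.19322918],
       [  0.        ,   0.        ,   1.        ]]), 'k1': -0.11871773571755598, 'R': array([[-0.02686494, -0.99954938,  0.01339042],
       [-0.9816925 ,  0.02385343, -0.18897314],
       [ 0.18856858, -0.01822203, -0.98189096]]), 't': array([-0.0440983 ,  0.53618433,  1.66303264])} 0.9960416666666667
side {'intrinsics': array([[502.37393825,   0.        , 313.22566426],
       [  0.        , 502.37393825, 237.84620418],
       [  0.        ,   0.        ,   1.        ]]), 'k1': 0.04035626101766746, 'R': array([[-0.90395385, -0.42721982,  0.01872582],
       [-0.22634195,  0.44084536, -0.86857624],
       [ 0.3628178 , -0.78939128, -0.49520163]]), 't': array([0.43855882, 0.29249313, 1.28289017])} 0.9881022135416667
```

View pics/top0.png

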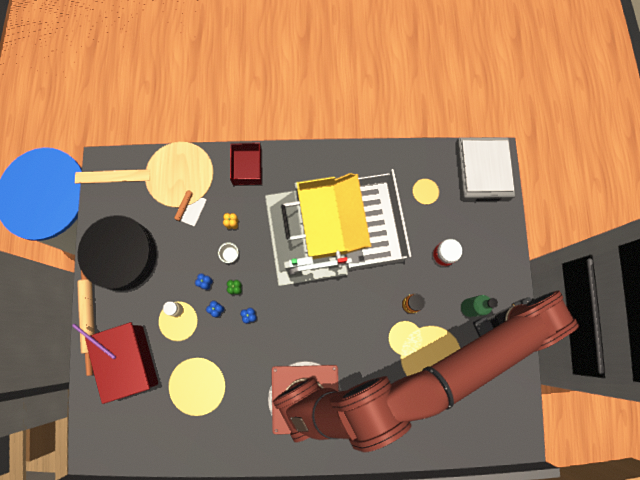

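View pics/side0.png

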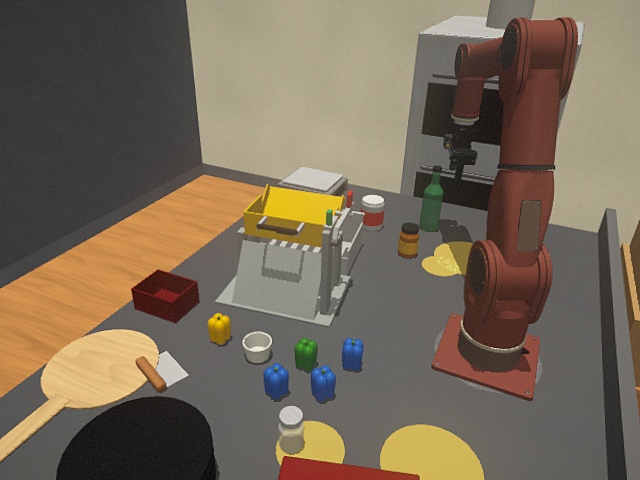

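Top view: the yellow/orange pepper is at (230,221) and the green one at (234,287). The three blue look-alikes are at (204,282), (215,309) and (248,316), and are not meant. The skip is at (330,215), with the green knob near (294,262) and the red fin near (342,261). Side view: yellow pepper (219,328), green (306,353), knob (329,215), fin (349,200). No red or orange pepper shows, so next I'll triangulate these points and check an enlarged crop.

```bash
cat > h.py <<'E'
import cv2,numpy as np
from plant import bot,cams
def ray(c,uv):
    K=c["intrinsics"];uv=np.atleast_2d(uv).astype(float)
    q=(uv-K[:2,2])/[K[0,0],K[1,1]];s=q.copy()
    for _ in range(8): s=q/(1+c["k1"]*(s**2).sum(1,keepdims=True))
    d=np.c_[s,np.ones(len(s))]@c["R"]
    return -c["R"].T@c["t"],d   # origin, dirs with unit depth
def plane(c,uv,z):
    o,d=ray(c,uv);return o+d*((z-o[2])/d[:,2])[:,None]
def deep(c,uv,dep):
    o,d=ray(c,uv);return o+d*np.asarray(dep)[:,None]
def tri(c1,u1,c2,u2):
    o1,d1=ray(c1,u1);o2,d2=ray(c2,u2);d1=d1[0];d2=d2[0]
    s=np.linalg.lstsq(np.c_[d1,-d2],o2-o1,rcond=None)[0]
    a,b=o1+s[0]*d1,o2+s[1]*d2;return (a+b)/2,np.linalg.norm(a-b)
def proj(c,X):
    p=c["R"]@np.asarray(X)+c["t"];s=p[:2]/p[2];s=s*(1+c["k1"]*(s@s));K=c["intrinsics"]
    return s*[K[0,0],K[1,1]]+K[:2,2]
def blobs(img,lo,hi,amin=15):
    h=cv2.cvtColor(img,cv2.COLOR_RGB2HSV);m=cv2.inRange(h,np.array(lo),np.array(hi))
    n,l,st,ce=cv2.connectedComponentsWithStats(m)
    return [(np.round(ce[i],1),st[i],l==i) for i in range(1,n) if st[i,4]>=amin]
def cloud(c,mask,dep):
    v,u=np.nonzero(mask&(dep>0));return deep(c,np.c_[u,v],dep[v,u])
def tool(X,o=None):
    """world delta to X in tool axes"""
    from scipy.spatial.transform import Rotation as R
    o=o or bot.get_obs();return R.from_quat(o["ee_rot"]).inv().apply(np.asarray(X)-o["tcp_pos"])
E
python3 - <<'E'
from h import *
C={n:cams.calibration(n) for n in("top","side")}
I={n:cv2.imread(f"pics/{n}0.png")[:,:,::-1] for n in C};D={n:np.load(n+"0.npy") for n in C}
rng={"green":((45,120,40),(75,255,255)),"yel":((12,150,90),(33,255,255)),"red":((170,150,100),(179,255,255)),"red2":((0,190,100),(6,255,255))}
for n in C:
  for k,(a,b) in rng.items():
    for ce,st,m in blobs(I[n],a,b,12):
      P=cloud(C[n],m,D[n])
      if len(P): print(n,k,ce,st[:5],"med",np.round(np.median(P,0),3),"top z",np.round(np.percentile(P[:,2],95),3),"mean top",np.round(P[P[:,2]>P[:,2].max()-.01].mean(0),3))
big=[cv2.resize(I["top"][130:340,180:430],(750,630)[:2] and (714,600),interpolation=cv2.INTER_CUBIC)]
cv2.imwrite("pics/crop1.png",big[0][:,:,::-1])
E
```

```text
top green [293.8 260.9] [292 259   5   5  18] med [0.436 0.017 0.314] top z 0.316 mean top [0.437 0.017 0.314]
top green [233.6 286.8] [227 280  14  14 174] med [0.389 0.234 0.065] top z 0.072 mean top [0.39  0.236 0.069]
top yel [343.3  84.8] [     0      0    640    259 100980] med [ 1.656 -0.306 -0.752] top z -0.737 mean top [ 0.546 -1.103  0.311]
top yel [332.9 215.3] [ 297  173   74   86 4740] med [ 0.603 -0.11   0.182] top z 0.24 mean top [ 0.611 -0.118  0.251]
top yel [183.4 201.6] [181 197   6  10  16] med [0.712 0.43  0.018] top z 0.026 mean top [0.714 0.43  0.02 ]
top yel [230.1 220.5] [223 213  15  16 199] med [0.625 0.249 0.063] top z 0.073 mean top [0.63 0.25 0.07]
top yel [ 34.7 250.5] [   0  222   75   50 1414] med [ 0.69   1.458 -0.752] top z -0.738 mean top [ 0.659  1.215 -0.48 ]
top yel [407.3 305.5] [403 295  15  18  95] med [ 0.307 -0.362  0.063] top z 0.083 mean top [ 0.342 -0.371  0.102]
top yel [588.6 427.8] [ 542  385   98   83 6561] med [-0.321 -1.452 -0.749] top z -0.736 mean top [-0.263 -0.856  0.028]
top red2 [342.3 260.4] [338 258   9   5  16] med [ 0.433
[... 2402 characters left out ...]
132 mean top [0.203 0.554 0.131]
side yel [388.6 468.2] [380 461  24  12  43] med [0.113 0.422 0.001] top z 0.133 mean top [0.108 0.525 0.132]
side yel [431.4 473.8] [421 460  30  20 125] med [0.047 0.396 0.   ] top z 0.003 mean top [0.044 0.397 0.   ]
side yel [393.6 465. ] [386 463  16   6  30] med [0.113 0.412 0.001] top z 0.004 mean top [0.115 0.412 0.001]
side red2 [165.6 295. ] [153 289  27  13 126] med [0.879 0.171 0.002] top z 0.068 mean top [0.798 0.245 0.068]
side red2 [336.3 472. ] [ 279  457  132   23 1187] med [0.183 0.565 0.132] top z 0.134 mean top [0.179 0.565 0.132]
side red2 [414.6 476.5] [411 474   8   6  22] med [0.061 0.514 0.131] top z 0.133 mean top [0.06  0.515 0.131]
```

View pics/crop1.png

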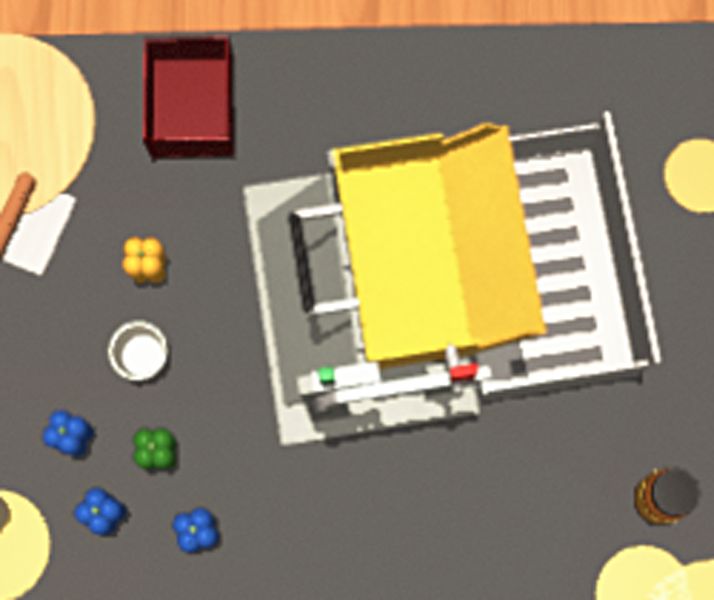

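The crop shows exactly two real peppers: yellow at crop (145,260) and green at (155,450). The three other pepper-shaped things are blue, so they are excluded. Next I'll fit the stand frame.

```bash
python3 - <<'E'
from h import *
C={n:cams.calibration(n) for n in("top","side")}
I={n:cv2.imread(f"pics/{n}0.png")[:,:,::-1] for n in C};D=np.load("top0.npy")
# skip floor
b=max(blobs(I["top"][:, :],(12,150,90),(33,255,255),2000),key=lambda b:b[1][4]*(250<b[0][0]<400 and b[0][1]>150))
P=cloud(C["top"],b[2],D)
print("floor z med",np.round(np.median(P[(P[:,2]<.2)],0),4))
F=P[(P[:,2]>.168)&(P[:,2]<.186)]
r=cv2.minAreaRect((F[:,:2]*1000).astype(np.float32));print("floor rect",r,len(F))
# black bar
v,u=np.mgrid[150:290,270:310];m=np.zeros(D.shape,bool)
m[195:242,278:300]=I["top"][195:242,278:300].max(2)<70
B=cloud(C["top"],m,D);B=B[(B[:,2]>.225)&(B[:,2]<.26)]
print("bar",len(B),np.round(B.mean(0),4),np.round(B.min(0),3),np.round(B.max(0),3))
if len(B)>5:
    l=cv2.fitLine((B[:,:2]*1000).astype(np.float32),cv2.DIST_L2,0,.01,.01).ravel();print("bar yaw",np.degrees(np.arctan2(l[1],l[0])))
for nm,a,s in(("knob",(293.8,260.9),(329,211.1)),("yel",(230.1,220.5),(218.9,328.4)),("grn",(233.6,286.8),(305.3,352.3))):
    print(nm,tri(C["top"],a,C["side"],s))
for t in ((.63,.25,.42),):print(tool(t))
E
```

```text
floor z med [ 0.5987 -0.086   0.1768]
floor rect ((602.2633056640625, -80.91787719726562), (265.67510986328125, 139.30758666992188), 7.675142288208008) 2554
bar 119 [0.5742 0.0448 0.2443] [0.521 0.033 0.231] [0.629 0.057 0.253]
bar yaw 7.922291
knob (array([0.43759303, 0.01763901, 0.30946776]), np.float64(0.002541680381388658))
yel (array([0.63391219, 0.25405344, 0.03208318]), np.float64(0.0007292472231277761))
grn (array([0.39301403, 0.23951353, 0.03683036]), np.float64(0.0017099931510885411))
[ 0.677782   -0.65119869 -0.2174588 ]
```

drive_tool(
  steps=[0,0,-0.05,0,0.087,0,0,-0.05,0,0.087,0.04,-0.03,-0.04,0,0.087,0.03,-0.04,-0.04,0,0.087,0.03,-0.04,-0.03,0,0.087],
)

```text
time: 0.72
tcp_pos: [0.2907, -0.4663, 0.4118]
ee_rot: [0.982, 0.187, 0.0, 0.0]
wrist_force: [0.5, 0.3, 0.2]
opening: 0.0869
gripper_force: 0.0
```

drive_tool(
  steps=[0.042,-0.04,0,0,0.087,0.042,-0.04,0,0,0.087,0.042,-0.04,0,0,0.087,0.042,-0.04,0,0,0.087,0.042,-0.04,0,0,0.087],
)

```text
time: 1.35
tcp_pos: [0.4125, -0.2028, 0.4104]
ee_rot: [0.982, 0.187, -0.0, 0.0]
wrist_force: [0.1, 0.1, -0.1]
opening: 0.087
gripper_force: 0.0
```

drive_tool(
  steps=[0.042,-0.04,0,0,0.087,0.042,-0.04,0,0,0.087,0.042,-0.04,0,0,0.087,0.042,-0.04,0,0,0.087,0.042,-0.04,0,0,0.087],
)

```text
time: 1.98
tcp_pos: [0.5346, 0.06, 0.4104]
ee_rot: [0.982, 0.186, -0.0, 0.0]
wrist_force: [1.2, -0.5, -0.0]
opening: 0.0868
gripper_force: 0.0
```

drive_tool(
  steps=[0.042,-0.04,0.02,0,0.087,0.042,-0.04,0.03,0,0.087,0.02,-0.02,0.03,0,0.087,0,0,0.02,0,0.087,0,0,0,0,0.087],
)

```text
time: 2.6
tcp_pos: [0.5924, 0.1871, 0.3099]
ee_rot: [0.982, 0.187, -0.002, 0.0]
wrist_force: [-0.0, -0.2, 1.6]
opening: 0.0867
gripper_force: 0.0
```

```bash
python3 - <<'E'
from h import *
c=cams.calibration("wrist");o=bot.get_obs();p,d=cams.snapshot("wrist")
cv2.imwrite("pics/w1.png",p[:,:,::-1]);np.save("w1.npy",d)
print(o["tcp_pos"],o["ee_rot"],o["joint_pos"])
for k,a,b in(("y",(12,150,90),(33,255,255)),("g",(45,120,40),(75,255,255))):
  for ce,st,m in blobs(p,a,b,300):
    P=cloud(c,m,d);P=P[P[:,2]>.0]
    if len(P)<50:continue
    T=P[P[:,2]>P[:,2].max()-.03]
    print(k,ce,st,np.round(np.median(P,0),3),P[:,2].max(),cv2.minAreaRect((T[:,:2]*1000).astype(np.float32)))
E
```

```text
[0.5924165  0.18708565 0.30987675] [ 9.82353342e-01  1.87025353e-01 -1.84264865e-03  1.81259688e-04] [ 0.15220921  0.32063386 -0.69980356  1.32856417  0.20354458  1.56798614
 -1.71780212]
y [116.8  19.2] [  95    0   50   45 1069] [0.674 0.447 0.021] 0.02417503199588633 ((676.3688354492188, 446.48046875), (22.133094787597656, 61.43785095214844), 66.48164367675781)
y [273.3 125.9] [ 246   98   55   57 2117] [0.635 0.254 0.067] 0.07352052827941408 ((633.552734375, 254.4882354736328), (48.207454681396484, 48.578269958496094), 86.79474639892578)
y [598.5 250. ] [  526   171   114   145 10274] [0.654 0.001 0.207] 0.4056953692932404 ((654.060546875, 133.28086853027344), (1.3309822082519531, 15.342984199523926), 16.303842544555664)
y [ 93.4 372.5] [ 86 338  21  67 438] [0.606 0.243 0.419] 0.4220777102010269 ((602.888916015625, 242.30059814453125), (14.905570983886719, 2.6703550815582275), 22.141094207763672)
y [545.7 374.5] [533 338  23  67 524] [0.64  0.154 0.418] 0.4213468457069629 ((637.9290771484375, 153.38104248046875), (14.565678596496582, 2.3890433311462402), 22.769784927368164)
y [474.6 436.6] [ 288  417  352   33 7219] [0.626 0.167 0.427] 0.4316019643504598 ((626.0060424804688, 167.3364715576172), (3.490037441253662, 73.48189544677734), 21.315427780151367)
g [229.4 318.4] [ 215  290   30   60 1075] [0.413 0.229 0.058] 0.3404677787595748 ((569.41552734375, 224.46151733398438), (5.9152984619140625, 0.7050856351852417), 17.65827178955078)
```

View pics/w1.png

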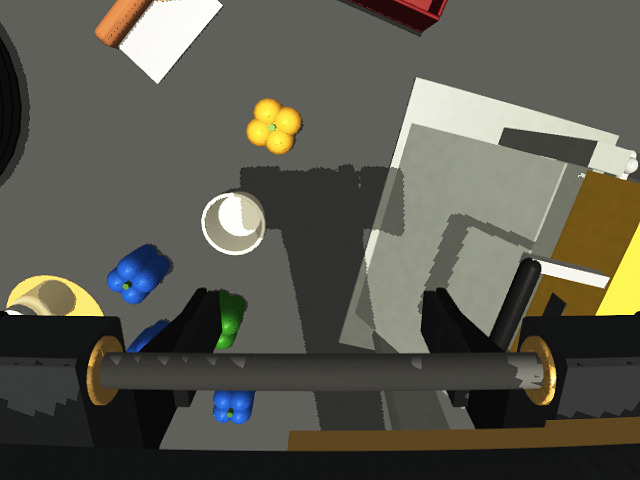

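The wrist view shows the yellow pepper at (273,126) → world (0.634, 0.254), 48 mm square with its top at about 70 mm and turned about -3°. The ramekin at (234,223) is clear of it. Turning and approaching.

drive_tool(
  steps=[0,0,0.02,8.3,0.08,0,0,0.03,8.3,0.08,0,0,0.03,8.2,0.08,0.018,-0.035,0.05,0,0.08,0.019,-0.034,0.05,0,0.08],
)

```text
time: 3.28
tcp_pos: [0.6355, 0.2528, 0.1345]
ee_rot: [1.0, -0.03, 0.002, -0.0]
wrist_force: [0.9, -0.8, 0.6]
opening: 0.0805
gripper_force: 0.0
```

drive_tool(
  steps=[0,0,0,0,0.08,0,0,0,0,0.08],
)

```text
time: 3.52
tcp_pos: [0.6343, 0.2527, 0.1352]
ee_rot: [1.0, -0.029, 0.001, -0.0]
wrist_force: [-0.1, -0.3, 0.7]
opening: 0.0803
gripper_force: 0.0
```

```bash
python3 - <<'E'
from h import *
print(tool((.6336,.2545,.026)),bot.get_obs()["ee_rot"])
E
```

```text
[-0.0010133  -0.00169629  0.10920783] [ 9.99579533e-01 -2.89811919e-02  8.83981980e-04 -2.55820399e-04]
```

drive_tool(
  steps=[0,-0.001,0.035,0,0.08,0,0,0.035,0,0.08,0,0,0.038,0,0.08,0,0,0,0,0.08,0,0,0,0,0.03],
  squeeze=25,
)

```text
time: 4.15
tcp_pos: [0.6352, 0.2541, 0.0288]
ee_rot: [1.0, -0.029, 0.002, -0.001]
wrist_force: [-0.2, 0.4, -0.2]
opening: 0.0756
gripper_force: 0.0
```

drive_tool(
  steps=[0,0,0,0,0.03,0,0,0,0,0.03,0,0,0,0,0.03,0,0,-0.03,0,0.03,0,0,-0.05,0,0.03],
)

```text
time: 4.78
tcp_pos: [0.632, 0.2533, 0.1042]
ee_rot: [1.0, -0.028, -0.002, 0.001]
wrist_force: [0.3, 0.5, -1.1]
opening: 0.0476
gripper_force: 25.0
```

drive_tool(
  steps=[0,0,-0.055,0,0.03,0,0,-0.055,0,0.03,0,0,-0.055,0,0.03,0,0,-0.055,0,0.03,0,0.02,-0.015,0,0.03],
)

```text
time: 5.4
tcp_pos: [0.6322, 0.2365, 0.3443]
ee_rot: [1.0, -0.027, 0.002, -0.002]
wrist_force: [0.6, 0.3, -2.0]
opening: 0.0475
gripper_force: 25.0
```

drive_tool(
  steps=[0.005,0.05,0,0,0.03,0.005,0.05,0,0,0.03,0.005,0.05,0,0,0.03,0.005,0.05,0,0,0.03,0.005,0.05,0,0,0.03],
)

```text
time: 6.02
tcp_pos: [0.6422, -0.0196, 0.3391]
ee_rot: [1.0, -0.029, -0.001, 0.0]
wrist_force: [0.5, 0.2, -1.7]
opening: 0.048
gripper_force: 25.0
```

drive_tool(
  steps=[0.004,0.04,0,0,0.03,0,0,0,-5.5,0.03,0,0,0,-5.5,0.03,0,0,0,0,0.03],
)

```text
time: 6.52
tcp_pos: [0.6441, -0.058, 0.3392]
ee_rot: [0.998, 0.067, -0.001, -0.0]
wrist_force: [0.4, -0.1, -1.6]
opening: 0.0481
gripper_force: 25.0
```

```bash
python3 - <<'E'
from h import *
print(tool((.6444,-.0638,.212)),bot.get_obs()["ee_rot"],bot.get_obs()["opening"])
p,d=cams.snapshot("top");c=cams.calibration("top")
b=[x for x in blobs(p,(45,120,40),(75,255,255),60)]
for ce,st,m in b:
    P=cloud(c,m,d);T=P[P[:,2]>.04]; print(ce,st,np.round(np.median(P,0),3),cv2.minAreaRect((T[:,:2]*1000).astype(np.float32)) if len(T) else 0)
E
```

```text
[-0.00025423  0.00585119  0.12717368] [ 9.97772434e-01  6.67027188e-02 -9.55678431e-04 -6.57018457e-05] 0.04808351343236632
[233.6 286.8] [227 280  14  14 174] [0.389 0.234 0.064] ((391.4970397949219, 236.1605224609375), (46.59993362426758, 45.12974548339844), 89.1983871459961)
```

drive_tool(
  steps=[0,0.006,0.04,0,0.03,0,0,0.04,0,0.03,0,0,0.03,0,0.03,0,0,0.017,0,0.03,0,0,0,0,0.03],
)

```text
time: 7.2
tcp_pos: [0.6449, -0.0631, 0.2125]
ee_rot: [0.998, 0.067, -0.001, -0.0]
wrist_force: [-0.4, -0.2, -0.6]
opening: 0.0477
gripper_force: 25.0
```

drive_tool(
  steps=[0,0,0.002,0,0.064,0,0,0,0,0.064,0,0,0,0,0.064,0,0,-0.03,0,0.064,0,0,-0.05,0,0.064],
)

```text
time: 7.82
tcp_pos: [0.6447, -0.0631, 0.2911]
ee_rot: [0.998, 0.067, -0.001, -0.0]
wrist_force: [0.3, 0.2, 1.0]
opening: 0.0638
gripper_force: 0.0
```

drive_tool(
  steps=[-0.01,-0.02,-0.04,0,0.08,-0.027,-0.042,-0.01,0,0.08,-0.027,-0.042,0,0,0.08,-0.027,-0.042,0,0,0.08,-0.027,-0.042,0,0,0.08],
)

```text
time: 8.45
tcp_pos: [0.5022, 0.1088, 0.342]
ee_rot: [0.998, 0.067, 0.001, 0.0]
wrist_force: [0.3, -0.4, 0.5]
opening: 0.0801
gripper_force: 0.0
```

drive_tool(
  steps=[-0.027,-0.042,0,0,0.08,-0.027,-0.042,0.02,0,0.08,-0.025,-0.042,0.04,0,0.08,-0.012,-0.018,0.05,8.5,0.08,0,0,0,0,0.08],
)

```text
time: 9.07
tcp_pos: [0.3915, 0.2376, 0.2298]
ee_rot: [1.0, -0.005, -0.002, 0.001]
wrist_force: [0.6, -0.2, 1.7]
opening: 0.0803
gripper_force: 0.0
```

```bash
cat > look.py <<'E'
from h import *
import sys
def look(k,a,b,amin=300,zmin=.04,zmax=.09):
    c=cams.calibration("wrist");p,d=cams.snapshot("wrist")
    cv2.imwrite(f"pics/{k}.png",p[:,:,::-1])
    for ce,st,m in blobs(p,a,b,amin):
        P=cloud(c,m,d);P=P[(P[:,2]>zmin)&(P[:,2]<zmax)]
        if len(P)<60:continue
        print(ce,st,np.round(P.mean(0),4),P[:,2].max(),cv2.minAreaRect((P[:,:2]*1000).astype(np.float32)))
E
python3 - <<'E'
from look import *
o=bot.get_obs();print(o["tcp_pos"],o["ee_rot"],o["joint_pos"])
look("w2",(45,120,40),(75,255,255))
print(tool((.392,.237,.031)))
p,d=cams.snapshot("top");c=cams.calibration("top")
for ce,st,m in blobs(p,(12,150,90),(33,255,255),40):
    if 280<ce[0]<380 and 160<ce[1]<270:
        P=cloud(c,m,d);T=P[(P[:,2]>.225)&(P[:,2]<.26)];print(ce,st)
m=(p[:,:,0]>0);P=cloud(c,m,d);S=P[(abs(P[:,0]-.644)<.03)&(abs(P[:,1]+.064)<.03)]
print("at place: z",np.percentile(S[:,2],[5,50,95]))
E
```

```text
[0.39146214 0.23758244 0.22982353] [ 0.99998432 -0.00518285 -0.00172708  0.00122861] [ 0.23775232 -0.04640744 -0.83719079  1.82780314 -0.03526593  1.34924847
 -2.17216643]
[317.3 201.4] [ 289  170   57   62 2992] [0.3963 0.24   0.0654] 0.0758396032634076 ((393.5035095214844, 240.09030151367188), (47.69016647338867, 47.814453125), 0.16717791557312012)
[-1.50475078e-03  7.89237022e-05  2.01051711e-01]
[332.9 215.4] [ 297  173   74   86 4744]
at place: z [0.17149423 0.23652661 0.24975771]
```

drive_tool(
  steps=[0.002,-0.002,0.05,0,0.08,0,0,0.05,0,0.08,0,0,0.05,0,0.08,0,0,0.049,0,0.08,0,0,0,0,0.08],
)

```text
time: 9.8
tcp_pos: [0.396, 0.2382, 0.0318]
ee_rot: [1.0, -0.007, -0.002, 0.0]
wrist_force: [-1.2, 0.3, 0.7]
opening: 0.08
gripper_force: 0.0
```

drive_tool(
  steps=[0,0,0,0,0.03,0,0,0,0,0.03,0,0,0,0,0.03,0,0,0,0,0.03,0,0,-0.04,0,0.03],
)

```text
time: 10.42
tcp_pos: [0.3942, 0.2383, 0.0715]
ee_rot: [1.0, -0.007, -0.002, 0.001]
wrist_force: [0.8, 0.6, -1.4]
opening: 0.0479
gripper_force: 24.9
```

drive_tool(
  steps=[0,0,-0.06,0,0.03,0,0,-0.06,0,0.03,0,0,-0.06,0,0.03,0,0,-0.06,0,0.03,0.01,0.02,-0.06,0,0.03],
)

```text
time: 11.05
tcp_pos: [0.4044, 0.2209, 0.3738]
ee_rot: [1.0, -0.005, 0.001, 0.0]
wrist_force: [0.5, -0.5, -2.2]
opening: 0.048
gripper_force: 24.9
```

drive_tool(
  steps=[0.025,0.05,0,0,0.03,0.025,0.05,0,0,0.03,0.025,0.05,0,0,0.03,0.025,0.05,0,0,0.03,0.025,0.05,0,0,0.03],
)

```text
time: 11.68
tcp_pos: [0.5276, -0.0335, 0.3715]
ee_rot: [1.0, -0.007, 0.0, 0.0]
wrist_force: [0.6, -0.0, -0.5]
opening: 0.0474
gripper_force: 24.9
```

drive_tool(
  steps=[0.02,0.043,0,0,0.03,0,0,0.02,-8.5,0.03,0,0,0.02,0,0.03,0,0,0,0,0.03],
)

```text
time: 12.18
tcp_pos: [0.5457, -0.0752, 0.3301]
ee_rot: [0.998, 0.067, -0.001, -0.0]
wrist_force: [0.5, 0.7, -0.8]
opening: 0.0477
gripper_force: 24.9
```

```bash
python3 - <<'E'
from h import *
print(tool((.5453,-.0772,.216)),bot.get_obs()["ee_rot"],bot.get_obs()["opening"])
E
```

```text
[-0.00037038  0.00202603  0.11405131] [ 9.97727564e-01  6.73606926e-02 -1.45871801e-03 -3.42443838e-04] 0.0477324674277329
```

drive_tool(
  steps=[0,0.002,0.04,0,0.03,0,0,0.03,0,0.03,0,0,0.025,0,0.03,0,0,0.019,0,0.03,0,0,0,0,0.03],
)

```text
time: 12.8
tcp_pos: [0.5464, -0.0771, 0.2169]
ee_rot: [0.998, 0.067, -0.001, -0.0]
wrist_force: [1.1, -0.3, -1.7]
opening: 0.048
gripper_force: 24.9
```

drive_tool(
  steps=[0,0,0.001,0,0.064,0,0,0,0,0.064,0,0,0,0,0.064,0,0,-0.03,0,0.064,0,0,-0.05,0,0.064],
)

```text
time: 13.42
tcp_pos: [0.546, -0.0772, 0.2963]
ee_rot: [0.998, 0.067, -0.001, -0.0]
wrist_force: [0.5, 0.3, 0.0]
opening: 0.064
gripper_force: 0.0
```

drive_tool(
  steps=[0,0,-0.05,0,0.05,0,-0.03,-0.05,0,0.05,0,-0.03,-0.02,0,0.05,-0.01,-0.03,0,0,0.05,0,0,0,0,0.05],
)

```text
time: 14.05
tcp_pos: [0.5243, 0.0135, 0.4177]
ee_rot: [0.998, 0.07, 0.001, 0.0]
wrist_force: [0.3, 0.4, -0.4]
opening: 0.0501
gripper_force: 0.0
```

```bash
python3 - <<'E'
from h import *
o=bot.get_obs();print(o["tcp_pos"],o["ee_rot"],o["joint_pos"])
for n in("top","side","wrist"):
    p,d=cams.snapshot(n);c=cams.calibration(n);cv2.imwrite(f"pics/{n}3.png",p[:,:,::-1])
    for k,a,b in(("g",(45,120,40),(75,255,255)),("r",(0,150,110),(4,255,255)),("y",(12,150,90),(33,255,255))):
      for ce,st,m in blobs(p,a,b,12):
        P=cloud(c,m,d)
        P=P[(P[:,2]>.003)&(P[:,2]<.34)&(P[:,0]>.35)&(P[:,0]<.8)&(abs(P[:,1])<.35)]
        if len(P)>10:print(n,k,ce,st,np.round(np.median(P,0),3),P[:,2].max(),"top",np.round(P[P[:,2]>P[:,2].max()-.006].mean(0),4))
a=np.hstack([cv2.resize(cv2.imread("pics/top3.png")[130:340,180:430],(400,336)),cv2.resize(cv2.imread("pics/wrist3.png"),(400,336))]);cv2.imwrite("pics/c3.png",a)
E
```

```text
[0.52434187 0.01354402 0.41768206] [9.97579772e-01 6.95237055e-02 1.02408272e-03 6.14072234e-05] [ 0.45278775  0.08832518 -0.61232791  1.3415933   0.05164196  1.7254245
 -1.58127715]
top g [325.5 231.2] [319 224  13  16 148] [ 0.539 -0.083  0.242] 0.2553923443027444 top [ 0.5419 -0.0749  0.2518]
top r [246.5 164.4] [234 150  27  29 724] [0.781 0.185 0.069] 0.07537662916220489 top [0.7816 0.1952 0.0717]
top r [342.2 259.5] [338 257   9   6  36] [ 0.438 -0.127  0.304] 0.31175778385866737 top [ 0.436  -0.1259  0.308 ]
top y [343.9 214.1] [ 313  173   58   84 2980] [ 0.603 -0.148  0.2  ] 0.26179573398365985 top [ 0.6439 -0.1738  0.2581]
side g [302.3 211.6] [299 209   9   7  13] [ 0.556 -0.061  0.244] 0.24886829706560887 top [ 0.5542 -0.0708  0.2455]
side r [349.6 192.8] [347 191   6   5  20] [ 0.437 -0.118  0.306] 0.30718877175348647 top [ 0.437  -0.1189  0.3052]
side r [167.1 295.1] [153 289  32  14 195] [0.781 0.231 0.068] 0.07033671595532631 top [0.7822 0.2311 0.0678]
side y [134.5 264.1] [    0   175   345   223 23347] [ 0.614 -0.076  0.22 ] 0.3158142564135239 top [0.4354 0.0162 0.3144]
wrist g [433.7  72.2] [430  69   8   8  42] [ 0.646 -0.063  0.25 ] 0.25209800674307264 top [ 0.6455 -0.0632  0.2502]
wrist g [419.5 193.3] [ 390  165   60   58 2860] [ 0.548 -0.074  0.243] 0.2517831775720854 top [ 0.5446 -0.0776  0.247 ]
wrist g [ 57.7 224.4] [ 55 223   6   4  18] [0.415 0.347 0.074] 0.07502418109412878 top [0.4152 0.3468 0.0735]
wrist g [295.1 324.3] [283 306  24  36 765] [0.445 0.019 0.309] 0.315971333014624 top [0.4401 0.0187 0.3134]
wrist y [468.5 131.1] [  346     0   258   284 61460] [ 0.61  -0.128  0.196] 0.25788355941985497 top [ 0.4882 -0.1954  0.2544]
wrist y [347.7 180.6] [347 167   3  31  74] [ 0.545 -0.013  0.207] 0.22329236809949998 top [ 0.5537 -0.0122  0.2212]
```

View pics/c3.png

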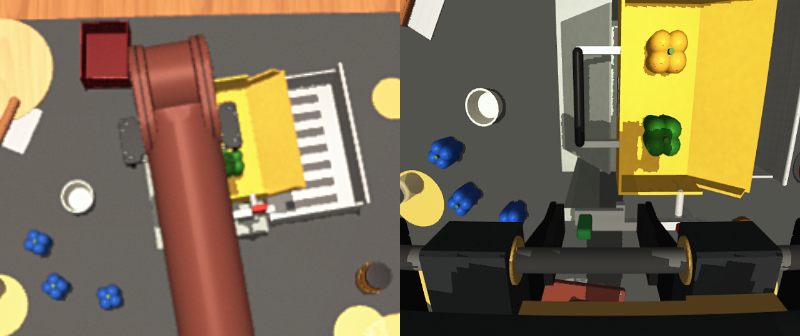

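Both peppers stand in the skip: yellow at (665,52) and green at (660,135) in the right half. The latch and tab are untouched, and the green knob is at (585,228) → world (0.438, 0.017). Next I'll pinch the knob and slide it back.

drive_tool(
  steps=[-0.045,-0.008,0.01,0,0.055,-0.04,-0.008,0.05,0,0.055,0,0,0,0,0.055,0,0,0,0,0.055],
)

```text
time: 14.7
tcp_pos: [0.4406, 0.0142, 0.3589]
ee_rot: [0.998, 0.067, 0.001, 0.0]
wrist_force: [-0.4, 0.5, 0.9]
opening: 0.0549
gripper_force: 0.0
```

```bash
python3 - <<'E'
from look import *
print(tool((.438,.017,.281)))
look("w4",(45,120,40),(75,255,255),100,.306,.32)
E
```

```text
[-0.00234221 -0.00320435  0.07793931]
[311.7 252.2] [ 297  232   30   40 1094] [0.4398 0.0193 0.3135] 0.3159638762432037 ((438.715087890625, 19.16530990600586), (13.670173645019531, 16.88214874267578), 7.380879878997803)
```

drive_tool(
  steps=[-0.001,-0.005,0.04,0,0.055,0,0,0.036,0,0.055,0,0,0,0,0.01,0,0,0,0,0.01,0,0,0,0,0.01],
  squeeze=10,
)

```text
time: 15.38
tcp_pos: [0.4394, 0.02, 0.2838]
ee_rot: [0.998, 0.067, 0.001, -0.0]
wrist_force: [-0.1, -0.5, 0.2]
opening: 0.033
gripper_force: 0.0
```

drive_tool(
  steps=[0,-0.01,0,0,0.01,0,-0.01,0,0,0.01,0,-0.01,0,0,0.01,0,-0.011,0,0,0.01,0,0,0,0,0.01],
)

```text
time: 16.0
tcp_pos: [0.4336, 0.0568, 0.2824]
ee_rot: [0.998, 0.066, 0.001, 0.003]
wrist_force: [5.3, -20.1, 3.3]
opening: 0.0192
gripper_force: 10.0
```

drive_tool(
  steps=[0,0,0,0,0.05,0,0,0,0,0.05,0,0,-0.04,0,0.05,0,0,-0.04,-8,0.05,0,0,0,-10,0.05],
)

```text
time: 16.62
tcp_pos: [0.4333, 0.0619, 0.3645]
ee_rot: [0.974, 0.226, 0.002, 0.0]
wrist_force: [-0.3, -0.1, -1.2]
opening: 0.0491
gripper_force: 0.0
```

drive_tool(
  steps=[0,0,0,-10,0.05,0,0,0,-10,0.05,0,0,0,-10,0.05,0,0,0,-10,0.05,0,0,0,-10,0.05],
)

```text
time: 17.25
tcp_pos: [0.4321, 0.0616, 0.3616]
ee_rot: [0.787, 0.617, -0.0, -0.001]
wrist_force: [-0.3, 1.0, -0.7]
opening: 0.0506
gripper_force: 0.0
```

drive_tool(
  steps=[0,0,0,-10,0.05,0,0,0,-10,0.05,-0.045,-0.005,0,-2,0.05,-0.045,-0.005,0,0,0.05,-0.045,-0.005,0,0,0.05],
)

```text
time: 17.88
tcp_pos: [0.434, -0.0754, 0.3617]
ee_rot: [0.657, 0.754, 0.0, -0.001]
wrist_force: [1.0, -0.0, 0.4]
opening: 0.05
gripper_force: 0.0
```

```bash
python3 - <<'E'
from look import *
o=bot.get_obs();print(o["tcp_pos"],o["ee_rot"],o["joint_pos"],o["wrist_force"])
look("w5",(0,150,90),(5,255,255),60,.29,.32)
look("w5",(170,150,90),(179,255,255),60,.29,.32)
look("w5",(45,120,40),(75,255,255),60,.3,.33)
print(tool((.437,-.127,.272)))
E
```

```text
[ 0.4340389  -0.07542269  0.36165984] [ 6.57205984e-01  7.53710845e-01  6.51447600e-05 -5.03166028e-04] [ 0.46810074 -0.12096371 -0.34873259  1.64060064 -0.04195922  1.6154606
  0.25645848] [ 0.97679083 -0.03881255  0.42170311]
[319.5 323.5] [311 303  18  42 727] [ 0.4397 -0.124   0.305 ] 0.30732433441351614 ((439.8532409667969, -124.81034851074219), (11.082036972045898, 29.65321159362793), 7.563709735870361)
[353.3  15.2] [339   0  31  34 895] [0.4333 0.0507 0.3127] 0.3163118161057099 ((433.4755859375, 51.779144287109375), (13.739019393920898, 11.306745529174805), 6.672125816345215)
[-0.05067667 -0.00352738  0.0892255 ]
```

View pics/w5.png

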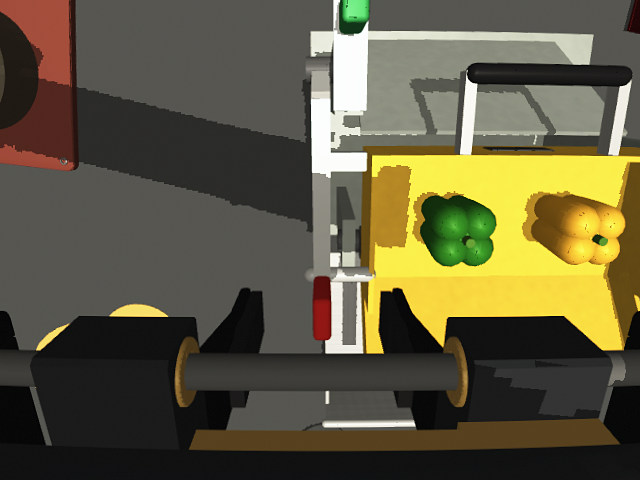

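The picture shows the green knob slid back at (354,12), the red fin at (320,323) → (0.440, -0.125), and both peppers in the skip. Going down onto the fin.

drive_tool(
  steps=[-0.025,-0.001,0,0,0.045,-0.025,0,0.02,0,0.045,0,0,0.035,0,0.045,0,0,0.033,0,0.045,0,0,0,0,0.045],
)

```text
time: 18.65
tcp_pos: [0.4389, -0.123, 0.272]
ee_rot: [0.657, 0.754, -0.001, -0.002]
wrist_force: [-1.0, -0.2, 0.6]
opening: 0.0448
gripper_force: 0.0
```

drive_tool(
  steps=[0,0,0,0,0.004,0,0,0,0,0.004,0,0,0,0,0.004,0,0,0,0,0.004],
  squeeze=15,
)

```text
time: 19.15
tcp_pos: [0.4402, -0.125, 0.2744]
ee_rot: [0.658, 0.753, 0.0, 0.0]
wrist_force: [-0.1, 0.1, 0.1]
opening: 0.013
gripper_force: 0.0
```

drive_tool(
  steps=[0,0,0,0,0.004,0,0,0,0,0.004,0.0035,0,-0.008,0,0.004,0.0035,0,-0.008,0,0.004,0.004,0,-0.0075,0,0.004],
)

```text
time: 19.77
tcp_pos: [0.4383, -0.1128, 0.2976]
ee_rot: [0.657, 0.753, 0.0, -0.001]
wrist_force: [0.9, 4.8, -5.5]
opening: 0.0117
gripper_force: 15.0
```

drive_tool(
  steps=[0.004,0,-0.0075,0,0.004,0.005,0,-0.007,0,0.004,0.005,0,-0.007,0,0.004,0.0055,0,-0.0065,0,0.004,0.0055,0,-0.0065,0,0.004],
)

```text
time: 20.4
tcp_pos: [0.4348, -0.0875, 0.3316]
ee_rot: [0.657, 0.754, 0.0, -0.001]
wrist_force: [1.4, 5.7, -10.4]
opening: 0.0121
gripper_force: 15.0
```

drive_tool(
  steps=[0.006,0,-0.006,0,0.004,0.0065,0,-0.006,0,0.004,0.0055,0,-0.0045,0,0.004,0.006,0,-0.004,0,0.004,0,0,0,0,0.004],
)

```text
time: 21.02
tcp_pos: [0.4316, -0.0641, 0.3523]
ee_rot: [0.657, 0.754, 0.0, -0.001]
wrist_force: [-0.6, 6.2, -9.0]
opening: 0.0121
gripper_force: 15.0
```

drive_tool(
  steps=[0,0,0,0,0.045,0,0,0,0,0.045,0,0,0,0,0.045,0,0,-0.035,0,0.045,0,0,-0.035,0,0.045],
)

```text
time: 21.65
tcp_pos: [0.4318, -0.0658, 0.4236]
ee_rot: [0.658, 0.753, -0.0, 0.0]
wrist_force: [0.8, 0.1, 0.2]
opening: 0.0441
gripper_force: 0.0
```

drive_tool(
  steps=[0,0,0,10,0.045,0,0,0,10,0.045,0,0,0,10,0.045,0,0,0,10,0.045,0,0,0,10,0.045],
)

```text
time: 22.28
tcp_pos: [0.4321, -0.0658, 0.4228]
ee_rot: [0.916, 0.402, 0.0, 0.0]
wrist_force: [0.9, -0.1, -0.1]
opening: 0.0447
gripper_force: 0.0
```

drive_tool(
  steps=[0,0,0,10,0.045,0,0,0,10,0.045,0,0,0,10,0.045,0,0,0,10,0.045,0.04,-0.022,0,0,0.045],
)

```text
time: 22.9
tcp_pos: [0.4684, -0.0406, 0.4237]
ee_rot: [0.998, 0.063, 0.001, 0.001]
wrist_force: [1.0, 0.1, 1.1]
opening: 0.045
gripper_force: 0.0
```

drive_tool(
  steps=[0.04,-0.022,0,0,0.045,0.04,-0.022,0.02,0,0.045,0.01,-0.01,0.02,0,0.045,0,0,0,0,0.045],
)

```text
time: 23.4
tcp_pos: [0.55, 0.0275, 0.3809]
ee_rot: [0.998, 0.068, -0.002, -0.0]
wrist_force: [-0.4, -0.2, 0.1]
opening: 0.0454
gripper_force: 0.0
```

```bash
python3 - <<'E'
from look import *
o=bot.get_obs();print(o["tcp_pos"],o["ee_rot"],o["joint_pos"],o["wrist_force"])
c=cams.calibration("wrist");p,d=cams.snapshot("wrist");cv2.imwrite("pics/w6.png",p[:,:,::-1])
m=p.max(2)<60;P=cloud(c,m,d);P=P[(P[:,2]>.235)&(P[:,2]<.256)&(P[:,1]>0.02)&(P[:,1]<.07)&(P[:,0]>.5)&(P[:,0]<.65)]
print(len(P),P.mean(0),P[:,2].max(),cv2.minAreaRect((P[:,:2]*1000).astype(np.float32)))
print(tool((.5742,.0448,.24-.019)))
p,d=cams.snapshot("side");c=cams.calibration("side");cv2.imwrite("pics/side6.png",p[:,:,::-1])
for ce,st,m in blobs(p,(0,150,90),(5,255,255),10):
    P=cloud(c,m,d);print(ce,np.round(np.median(P,0),3),P[:,2].max())
cv2.imwrite("pics/c6.png",cv2.resize(p[150:330,200:440],(720,540))[:,:,::-1])
E
```

```text
[0.54999291 0.02747312 0.38085402] [ 9.97683676e-01  6.80049501e-02 -1.60113888e-03 -2.14558262e-04] [ 0.40088405  0.14391198 -0.60722339  1.36155756  0.08142868  1.66440151
 -1.62878701] [-0.36076451 -0.2453206   0.05721101]
2418 [0.57747266 0.04675452 0.2450545 ] 0.24896739273952423 ((576.1434936523438, 46.873008728027344), (115.2155990600586, 13.727494239807129), 7.82930850982666)
[ 0.02661486 -0.01476805  0.16131694]
[345.  177.2] [ 0.428 -0.054  0.376] 0.385878276433684
[373.1 218.8] [ 0.474 -0.48   0.046] 0.07579503652582209
[166.4 293.6] [0.872 0.172 0.003] 0.07190663010561216
[331.9 471.2] [0.193 0.568 0.132] 0.13652168612659443
```

View pics/c6.png

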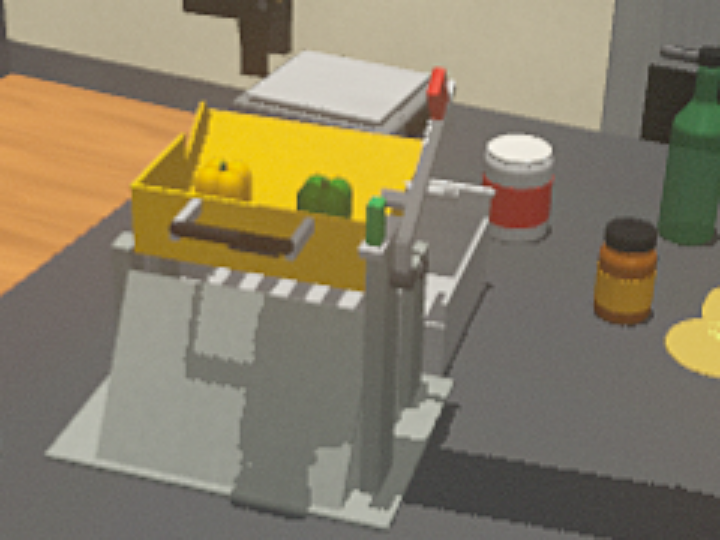

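The side crop shows the latch raised, with the red fin at (437,90) and z ≈ 0.38. The tab is back and both peppers are still in the upright skip. The wrist measures the bar at (0.576, 0.047, 0.24).

drive_tool(
  steps=[0.014,-0.008,0.03,0,0.042,0.0145,-0.0075,0.04,0,0.042,0,0,0.03,0,0.042,0,0,0.03,0,0.042,0,0,0.028,0,0.042],
)

```text
time: 24.12
tcp_pos: [0.5769, 0.0447, 0.2252]
ee_rot: [0.998, 0.066, 0.001, 0.001]
wrist_force: [0.2, -0.2, 0.2]
opening: 0.0418
gripper_force: 0.0
```

drive_tool(
  steps=[0,0,0,0,0.005,0,0,0,0,0.005,0,0,0,0,0.005,0,0,0,0,0.005,0,0,0,0,0.005],
  squeeze=20,
)

```text
time: 24.75
tcp_pos: [0.5771, 0.047, 0.2254]
ee_rot: [0.998, 0.068, 0.001, -0.0]
wrist_force: [-1.7, 1.2, 8.6]
opening: 0.0069
gripper_force: 11.5
```

```bash
python3 - <<'E'
from h import *
o=bot.get_obs();print(o["tcp_pos"],o["ee_rot"],o["opening"])
a=np.radians(30.04+np.r_[np.arange(0,96,4),95.1]);y=170*np.cos(a);z=170*np.sin(a)
for i,(u,v) in enumerate(zip(-np.diff(y),-np.diff(z))):print(i,round(u,1),round(v,1),end=" | ")
E
```

```text
[0.57714634 0.04698223 0.22539671] [ 9.97713899e-01  6.75758388e-02  6.64893225e-04 -1.99412680e-04] 0.006891480681905218
0 6.3 -10.1 | 1 7.0 -9.6 | 2 7.6 -9.1 | 3 8.2 -8.5 | 4 8.8 -7.9 | 5 9.4 -7.3 | 6 9.8 -6.6 | 7 10.3 -5.9 | 8 10.7 -5.2 | 9 11.0 -4.4 | 10 11.3 -3.7 | 11 11.5 -2.9 | 12 11.7 -2.1 | 13 11.8 -1.2 | 14 11.9 -0.4 | 15 11.9 0.4 | 16 11.8 1.2 | 17 11.7 2.1 | 18 11.5 2.9 | 19 11.3 3.7 | 20 11.0 4.5 | 21 10.7 5.2 | 22 10.3 5.9 | 23 7.7 5.1 |
```

```bash
python3 - <<'E'
from h import *
p,d=cams.snapshot("wrist");q,e=cams.snapshot("side")
a=np.hstack([cv2.resize(p,(400,400)),cv2.resize(q[150:310,230:390],(400,400),interpolation=cv2.INTER_CUBIC)]);cv2.imwrite("pics/c7.png",a[:,:,::-1])
o=bot.get_obs();print(o["tcp_pos"],o["opening"],o["gripper_force"],o["wrist_force"])
E
```

```text
[0.57727024 0.04705122 0.2258834 ] 0.005734509746831138 9.250951409339905 [-2.03649429  1.85063523  9.29749613]
```

View pics/c7.png

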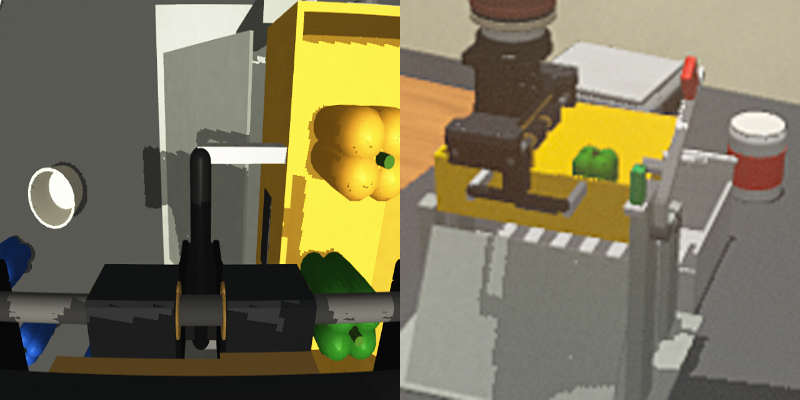

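The fingers straddle the bar at (200,250) in the left half and the skip is still upright, but the opening is only 6 mm. That means the pads grip the bar's crown, so I'll reopen, go lower and close again.

drive_tool(
  steps=[0,0,0,0,0.042,0,0,0,0,0.042,0,0,0,0,0.042,0,0,0.01,0,0.042,0,0,0,0,0.042],
)

```text
time: 25.48
tcp_pos: [0.5761, 0.0463, 0.2131]
ee_rot: [0.998, 0.067, -0.001, -0.0]
wrist_force: [0.0, -0.1, -0.1]
opening: 0.0406
gripper_force: 0.0
```

drive_tool(
  steps=[0,0,0,0,0.008,0,0,0,0,0.008,0,0,0,0,0.008,0,0,0,0,0.008,0,0,0,0,0.008],
  squeeze=20,
)

```text
time: 26.1
tcp_pos: [0.5768, 0.047, 0.2146]
ee_rot: [0.998, 0.068, 0.0, -0.0]
wrist_force: [0.2, 1.7, -0.1]
opening: 0.0133
gripper_force: 20.0
```

drive_tool(
  steps=[0,0.0063,-0.0101,0,0.008,0,0.007,-0.0096,0,0.008,0,0.0076,-0.0091,0,0.008,0,0.0082,-0.0085,0,0.008,0,0.0088,-0.0079,0,0.008],
)

```text
time: 26.72
tcp_pos: [0.5818, 0.0102, 0.261]
ee_rot: [0.998, 0.068, 0.0, -0.001]
wrist_force: [-1.0, 6.0, 3.3]
opening: 0.0133
gripper_force: 20.0
```

Tracking well, so I'll continue the arc.

drive_tool(
  steps=[0,0.0094,-0.0073,0,0.008,0,0.0098,-0.0066,0,0.008,0,0.0103,-0.0059,0,0.008,0,0.0107,-0.0052,0,0.008,0,0.011,-0.0044,0,0.008],
)

```text
time: 27.35
tcp_pos: [0.589, -0.0421, 0.2903]
ee_rot: [0.998, 0.068, 0.001, -0.0]
wrist_force: [0.6, 3.2, 4.4]
opening: 0.0132
gripper_force: 20.0
```

drive_tool(
  steps=[0,0.0113,-0.0037,0,0.008,0,0.0115,-0.0029,0,0.008,0,0.0117,-0.0021,0,0.008,0,0.0118,-0.0012,0,0.008,0,0.0119,-0.0004,0,0.008],
)

```text
time: 27.98
tcp_pos: [0.5965, -0.1005, 0.299]
ee_rot: [0.998, 0.067, -0.0, -0.0]
wrist_force: [1.3, -0.2, 0.3]
opening: 0.0132
gripper_force: 20.0
```

drive_tool(
  steps=[0,0.0119,0.0004,0,0.008,0,0.0118,0.0012,0,0.008,0,0.0117,0.0021,0,0.008,0,0.0115,0.0029,0,0.008,0,0.0113,0.0037,0,0.008],
)

```text
time: 28.6
tcp_pos: [0.6041, -0.1581, 0.2886]
ee_rot: [0.998, 0.067, -0.0, 0.0]
wrist_force: [-2.3, -0.3, 1.1]
opening: 0.0133
gripper_force: 20.0
```

drive_tool(
  steps=[0,0.011,0.0045,0,0.008,0,0.0107,0.0052,0,0.008,0,0.0103,0.0059,0,0.008,0,0.0065,0.0045,0,0.008,0,0,0,0,0.008],
)

```text
time: 29.22
tcp_pos: [0.6095, -0.1956, 0.2687]
ee_rot: [0.998, 0.067, -0.0, -0.0]
wrist_force: [-3.2, -0.2, -0.9]
opening: 0.0131
gripper_force: 20.0
```

```bash
python3 - <<'E'
from h import *
p,d=cams.snapshot("wrist");q,e=cams.snapshot("side");r,_=cams.snapshot("top")
a=np.hstack([cv2.resize(r[140:300,260:420],(400,400)),cv2.resize(q[130:290,230:390],(400,400),interpolation=cv2.INTER_CUBIC)]);cv2.imwrite("pics/c8.png",a[:,:,::-1])
o=bot.get_obs();print(o["tcp_pos"],o["opening"],o["gripper_force"],o["wrist_force"])
E
```

```text
[ 0.60945243 -0.19556544  0.26870628] 0.013632578421479224 19.998907148838043 [-3.63689168 -0.89011431 -0.42516142]
```

View pics/c8.png

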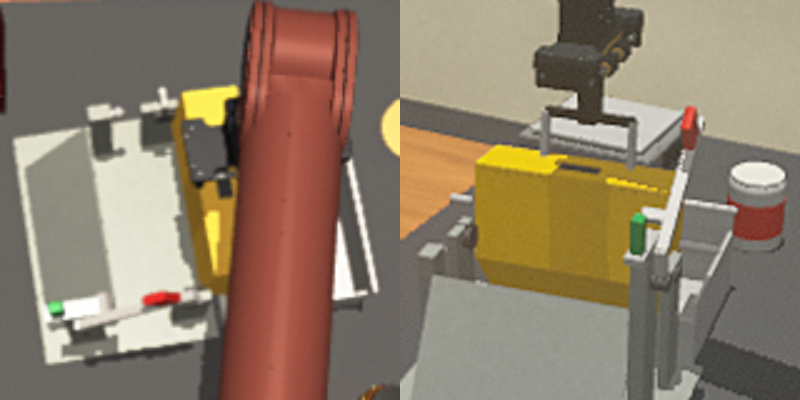

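The skip is fully over: bar at stand y ≈ -98 and raised 54 mm, which matches 95°. I'll dwell with a small nudge, then bring it back along the same arc.

drive_tool(
  steps=[0,0.001,0.001,0,0.008,0,0,0,0,0.008,0,0,0,0,0.008,0,0,0,0,0.008,0,0,0,0,0.008],
)

```text
time: 30.0
tcp_pos: [0.6095, -0.1956, 0.2686]
ee_rot: [0.998, 0.068, -0.0, -0.0]
wrist_force: [-5.5, 1.0, 3.8]
opening: 0.0131
gripper_force: 20.0
```

drive_tool(
  steps=[0,0,0,0,0.008,0,0,0,0,0.008,0,0,0,0,0.008,0,0,0,0,0.008,0,-0.0075,-0.0055,0,0.008],
)

```text
time: 30.62
tcp_pos: [0.6086, -0.1893, 0.273]
ee_rot: [0.998, 0.067, -0.0, 0.0]
wrist_force: [-1.2, -1.1, -3.8]
opening: 0.0133
gripper_force: 20.0
```

drive_tool(
  steps=[0,-0.0103,-0.0059,0,0.008,0,-0.0107,-0.0052,0,0.008,0,-0.011,-0.0045,0,0.008,0,-0.0113,-0.0037,0,0.008,0,-0.0115,-0.0029,0,0.008],
)

```text
time: 31.25
tcp_pos: [0.6016, -0.1349, 0.2975]
ee_rot: [0.998, 0.067, 0.001, 0.001]
wrist_force: [-2.0, -4.2, 2.6]
opening: 0.013
gripper_force: 20.0
```

drive_tool(
  steps=[0,-0.0117,-0.0021,0,0.008,0,-0.0118,-0.0012,0,0.008,0,-0.0119,-0.0004,0,0.008,0,-0.0119,0.0004,0,0.008,0,-0.0118,0.0012,0,0.008],
)

```text
time: 31.88
tcp_pos: [0.5936, -0.0749, 0.2978]
ee_rot: [0.998, 0.068, 0.0, -0.0]
wrist_force: [0.8, -3.1, 0.0]
opening: 0.0132
gripper_force: 20.0
```

drive_tool(
  steps=[0,-0.0117,0.0021,0,0.008,0,-0.0115,0.0029,0,0.008,0,-0.0113,0.0037,0,0.008,0,-0.011,0.0044,0,0.008,0,-0.0107,0.0052,0,0.008],
)

```text
time: 32.5
tcp_pos: [0.5859, -0.0195, 0.2791]
ee_rot: [0.998, 0.067, 0.0, -0.0]
wrist_force: [3.4, -1.7, 2.2]
opening: 0.0133
gripper_force: 20.0
```

drive_tool(
  steps=[0,-0.0103,0.0059,0,0.008,0,-0.0098,0.0066,0,0.008,0,-0.0094,0.0073,0,0.008,0,-0.0044,0.004,0,0.008,0,-0.0044,0.0039,0,0.008],
)

```text
time: 33.12
tcp_pos: [0.5806, 0.0176, 0.2516]
ee_rot: [0.998, 0.067, -0.0, 0.0]
wrist_force: [3.2, -1.6, -0.0]
opening: 0.0129
gripper_force: 20.0
```

drive_tool(
  steps=[0,-0.0041,0.0042,0,0.008,0,-0.0041,0.0043,0,0.008,0,-0.0038,0.0045,0,0.008,0,-0.0038,0.0046,0,0.008,0,-0.0035,0.0048,0,0.008],
)

```text
time: 33.75
tcp_pos: [0.5779, 0.0371, 0.229]
ee_rot: [0.998, 0.067, -0.0, -0.0]
wrist_force: [2.2, -0.5, 1.0]
opening: 0.0128
gripper_force: 20.0
```

drive_tool(
  steps=[0,-0.0035,0.0048,0,0.008,0,-0.0022,0.0035,0,0.008,0,-0.002,0.0033,0,0.008,0,-0.002,0.0033,0,0.008,0,0,0.001,0,0.008],
)

```text
time: 34.38
tcp_pos: [0.5766, 0.0469, 0.2135]
ee_rot: [0.998, 0.068, -0.0, -0.0]
wrist_force: [-0.5, 1.1, 5.3]
opening: 0.0133
gripper_force: 20.0
```

drive_tool(
  steps=[0,-0.001,0.002,0,0.008,0,0,0.002,0,0.008,0,0,0,0,0.008],
)

```text
time: 34.75
tcp_pos: [0.5771, 0.047, 0.2127]
ee_rot: [0.998, 0.067, 0.001, 0.001]
wrist_force: [-8.7, -2.6, 23.8]
opening: 0.0131
gripper_force: 20.0
```

drive_tool(
  steps=[0,0,-0.003,0,0.042,0,0,0,0,0.042,0,0,0,0,0.042,0,0,-0.04,0,0.042,0,0,-0.055,0,0.042],
)

```text
time: 35.38
tcp_pos: [0.5756, 0.0472, 0.3068]
ee_rot: [0.998, 0.067, -0.002, -0.0]
wrist_force: [0.6, -0.1, 1.0]
opening: 0.0411
gripper_force: 0.0
```

drive_tool(
  steps=[-0.01,0,-0.055,0,0.045,-0.02,0.005,-0.04,0,0.045,0,0,0,0,0.045],
)

```text
time: 35.75
tcp_pos: [0.5479, 0.0385, 0.4059]
ee_rot: [0.998, 0.067, 0.003, 0.0]
wrist_force: [0.7, 1.0, 0.5]
opening: 0.0452
gripper_force: 0.0
```

```bash
python3 - <<'E'
from h import *
o=bot.get_obs();print(o["tcp_pos"],o["ee_rot"])
c=cams.calibration("wrist");p,d=cams.snapshot("wrist");r,e=cams.snapshot("top");q,f=cams.snapshot("side")
P=cloud(c,p.max(2)<60,d);P=P[(P[:,2]>.225)&(P[:,2]<.27)&(P[:,1]>0.01)&(P[:,1]<.08)&(P[:,0]>.5)&(P[:,0]<.65)]
print("bar",len(P),P.mean(0),np.percentile(P[:,2],[5,99]),cv2.minAreaRect((P[:,:2]*1000).astype(np.float32)))
for n,im,dd in(("top",r,e),("wrist",p,d)):
  cc=cams.calibration(n)
  for k,a,b in(("g",(45,120,40),(75,255,255)),("y",(12,150,90),(33,255,255)),("r",(0,150,90),(5,255,255))):
    for ce,st,m in blobs(im,a,b,12):
      P=cloud(cc,m,dd);P=P[(P[:,2]>.003)&(P[:,2]<.41)&(P[:,0]>.35)&(P[:,0]<.8)&(abs(P[:,1])<.4)]
      if len(P)>10:print(n,k,ce,st,np.round(np.median(P,0),3),P[:,2].max())
a=np.hstack([cv2.resize(r[140:300,260:420],(400,400)),cv2.resize(p,(400,400))]);cv2.imwrite("pics/c9.png",a[:,:,::-1])
E
```

```text
[0.54786109 0.03854804 0.40588383] [9.97732480e-01 6.72521111e-02 2.64054538e-03 2.80321663e-04]
bar 2168 [0.57721679 0.04691446 0.24502521] [0.24166478 0.24773558] ((576.0413818359375, 47.07263946533203), (115.52269744873047, 14.481792449951172), 8.354347229003906)
top g [373.9 233.4] [369 227  11  14 112] [ 0.564 -0.26   0.072] 0.08124717732346509
top y [340.2 215.3] [ 303  173   72   84 3951] [ 0.6   -0.136  0.187] 0.25864033738200165
top r [254.9 160.2] [233 145  58  34 842] [0.782 0.214 0.069] 0.07420238976046911
top r [296.5 262.2] [ 259  171   78  172 4035] [ 0.43  -0.073  0.376] 0.38954672092277387
wrist g [ 75.2 246.9] [ 73 245   5   5  18] [0.412 0.348 0.07 ] 0.07091041083696448
wrist g [282.3 347. ] [271 341  22  13 244] [0.439 0.055 0.283] 0.2924007819195606
wrist y [496.1 158. ] [  371    15   267   301 67046] [ 0.61  -0.125  0.187] 0.2544496099755912
wrist y [373.  155.5] [373 146   1  20  20] [ 0.591 -0.007  0.175] 0.1785253035962452
wrist y [372.  183.5] [372 175   1  18  18] [ 0.564 -0.01   0.176] 0.17789847705129236
wrist y [377.7 195.9] [375 184   5  23  39] [ 0.562 -0.011  0.22 ] 0.22731753081940564
```

View pics/c9.png

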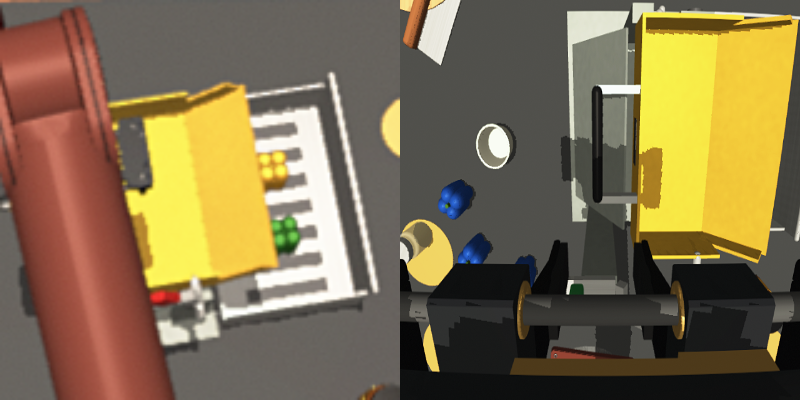

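Both peppers lie in the pan: yellow at (272,170) and green at (286,233) in the left half. The skip is empty, and the bar is back at its original measured place (0.576, 0.047, top 0.248). Now the latch.

drive_tool(
  steps=[0,0,-0.02,-10,0.045,0,0,0,-10,0.045,0,0,0,-10,0.045,0,0,0,-10,0.045,0,0,0,-10,0.045],
)

```text
time: 36.52
tcp_pos: [0.5475, 0.0384, 0.4206]
ee_rot: [0.874, 0.485, -0.001, -0.001]
wrist_force: [-1.2, 0.2, 0.1]
opening: 0.0447
gripper_force: 0.0
```

drive_tool(
  steps=[0,0,0,-10,0.045,0,0,0,-10,0.045,0,0,0,-10,0.045,0,0,0,-10,0.045,-0.02,-0.03,0,0,0.045],
)

```text
time: 37.15
tcp_pos: [0.5207, 0.0157, 0.4197]
ee_rot: [0.655, 0.755, -0.0, -0.003]
wrist_force: [-0.0, -1.0, 1.0]
opening: 0.0455
gripper_force: 0.0
```

drive_tool(
  steps=[-0.03,-0.045,0,0,0.045,-0.03,-0.045,0,0,0.045,-0.008,-0.009,0,0,0.045,0,0,0,0,0.045],
)

```text
time: 37.65
tcp_pos: [0.4314, -0.0666, 0.4217]
ee_rot: [0.658, 0.753, -0.0, -0.001]
wrist_force: [-0.2, -0.0, 0.1]
opening: 0.0445
gripper_force: 0.0
```

```bash
python3 - <<'E'
from look import *
o=bot.get_obs();print(o["tcp_pos"],o["ee_rot"])
look("w10",(0,150,70),(5,255,255),60,.33,.41)
print(tool((.4316,-.0641,.3523)))
E
```

```text
[ 0.43141106 -0.0665789   0.42167365] [ 6.58440798e-01  7.52632317e-01 -2.43969761e-04 -5.02142800e-04]
[321.9 252.5] [ 312  223   21   61 1193] [ 0.4313 -0.0629  0.3775] 0.38677215958612343 ((432.3502502441406, -69.34172058105469), (11.479987144470215, 44.35103225708008), 8.111836433410645)
[ 1.50113750e-03 -7.05296466e-05  6.93932335e-02]
```

drive_tool(
  steps=[0.001,0,0.035,0,0.045,0,0,0.034,0,0.045,0,0,0,0,0.004,0,0,0,0,0.004,0,0,0,0,0.004],
  squeeze=15,
)

```text
time: 38.33
tcp_pos: [0.4323, -0.0649, 0.3548]
ee_rot: [0.658, 0.753, 0.001, 0.001]
wrist_force: [0.3, 0.6, -0.1]
opening: 0.0229
gripper_force: 0.0
```

drive_tool(
  steps=[0,0,0,0,0.004,0,0,0,0,0.004,0,0,0,0,0.004,-0.006,0,0.004,0,0.004,-0.0055,0,0.0045,0,0.004],
)

```text
time: 38.95
tcp_pos: [0.4335, -0.0775, 0.3451]
ee_rot: [0.658, 0.753, 0.0, 0.001]
wrist_force: [3.2, -2.0, 5.3]
opening: 0.0123
gripper_force: 15.0
```

drive_tool(
  steps=[-0.0065,0,0.006,0,0.004,-0.006,0,0.006,0,0.004,-0.0055,0,0.0065,0,0.004,-0.0055,0,0.0065,0,0.004,-0.005,0,0.007,0,0.004],
)

```text
time: 39.58
tcp_pos: [0.4375, -0.1068, 0.3132]
ee_rot: [0.658, 0.753, 0.0, 0.001]
wrist_force: [4.1, -5.2, 5.2]
opening: 0.0122
gripper_force: 15.0
```

drive_tool(
  steps=[-0.005,0,0.007,0,0.004,-0.004,0,0.0075,0,0.004,-0.004,0,0.0075,0,0.004,-0.0035,0,0.008,0,0.004,-0.0035,0,0.008,0,0.004],
)

```text
time: 40.2
tcp_pos: [0.4403, -0.1268, 0.2752]
ee_rot: [0.659, 0.753, 0.0, 0.002]
wrist_force: [1.4, 1.6, 20.5]
opening: 0.0116
gripper_force: 15.0
```

drive_tool(
  steps=[0,0,0.001,0,0.004,0,0,0.001,0,0.004,0,0,0,0,0.004],
)

```text
time: 40.58
tcp_pos: [0.4404, -0.1268, 0.2747]
ee_rot: [0.658, 0.753, -0.0, 0.002]
wrist_force: [-0.7, -5.9, 15.4]
opening: 0.0119
gripper_force: 15.0
```

drive_tool(
  steps=[0,0,0,0,0.045,0,0,0,0,0.045,0,0,0,0,0.045,0,0,-0.04,0,0.045,0,0,-0.05,0,0.045],
)

```text
time: 41.2
tcp_pos: [0.4388, -0.1244, 0.363]
ee_rot: [0.658, 0.753, -0.0, -0.001]
wrist_force: [0.8, 0.2, -0.3]
opening: 0.0438
gripper_force: 0.0
```

drive_tool(
  steps=[0.035,0.002,0,0,0.045,0.035,0.002,0,0,0.045,0,0,0,0,0.045,0,0,0,0,0.045],
)

```text
time: 41.7
tcp_pos: [0.4339, -0.0553, 0.3627]
ee_rot: [0.658, 0.753, -0.0, -0.0]
wrist_force: [-0.4, -0.5, -0.2]
opening: 0.045
gripper_force: 0.0
```

```bash
python3 - <<'E'
from look import *
o=bot.get_obs();print(o["tcp_pos"],o["ee_rot"])
look("w11",(0,150,70),(5,255,255),60,.28,.41)
look("w11",(45,120,40),(75,255,255),60,.3,.33)
print(cv2.minAreaRect)
q,f=cams.snapshot("side");c=cams.calibration("side")
for ce,st,m in blobs(q,(0,150,90),(5,255,255),10):
    P=cloud(c,m,f);print(ce,np.round(np.median(P,0),3),P[:,2].max())
E
```

```text
[ 0.43391683 -0.05531195  0.36268522] [ 6.57932295e-01  7.53077025e-01 -2.53025382e-04 -1.62374654e-04]
[315.9 329.8] [307 305  18  49 800] [ 0.4385 -0.1149  0.2995] 0.30722074559672496 ((438.8406677246094, -118.44572448730469), (11.277531623840332, 18.044540405273438), 7.293621063232422)
[348.   55.3] [ 334   36   29   41 1031] [0.4331 0.0546 0.3137] 0.31649814451114655 ((433.2139587402344, 54.979637145996094), (13.92056941986084, 17.42758560180664), 8.21275520324707)
<built-in function minAreaRect>
[349.9 192.8] [ 0.436 -0.121  0.305] 0.3072150166116048
[348.5 201.9] [ 0.436 -0.111  0.283] 0.29492932990093035
[372.9 218.6] [ 0.474 -0.48   0.047] 0.07605524997046254
[169.7 293.8] [0.869 0.17  0.003] 0.07189397923288898
[139.4 290.6] [0.913 0.248 0.062] 0.07328891802952098
[149.  294.1] [0.86  0.253 0.066] 0.07063333700323338
[332.2 471.2] [0.193 0.568 0.132] 0.13560000300532193
```

The latch is fully down: its top is at 0.307, as at the start. The knob is at (0.433, 0.055). Turning back and sliding the tab home.

drive_tool(
  steps=[0.05,0,0,10,0.055,0.05,0,0,10,0.055,0,0,0,10,0.055,0,0,0,10,0.055,0,0,0,10,0.055],
)

```text
time: 42.48
tcp_pos: [0.4294, 0.0436, 0.3628]
ee_rot: [0.915, 0.403, -0.0, -0.0]
wrist_force: [-0.4, 0.3, 0.2]
opening: 0.0548
gripper_force: 0.0
```

drive_tool(
  steps=[0,0,0,10,0.055,0,0,0,10,0.055,0,0,0,10,0.055,0,0,0,10,0.055,0,0,0,0,0.055],
)

```text
time: 43.1
tcp_pos: [0.4294, 0.0435, 0.3629]
ee_rot: [0.998, 0.068, -0.0, -0.0]
wrist_force: [-0.7, -0.6, -0.7]
opening: 0.0548
gripper_force: 0.0
```

```bash
python3 - <<'E'
from look import *
o=bot.get_obs();print(o["tcp_pos"],o["ee_rot"])
look("w12",(45,120,40),(75,255,255),60,.3,.33)
print(tool((.4332,.055,.282)))
E
```

```text
[0.42944256 0.04349136 0.3629387 ] [ 9.97665322e-01  6.82927171e-02 -4.27397368e-05 -9.59293108e-05]
[302.1 239. ] [ 287  220   30   38 1061] [0.4351 0.0554 0.3125] 0.31636620872221355 ((433.7009582519531, 55.29012680053711), (13.824057579040527, 17.050125122070312), 8.636141777038574)
[ 0.00535866 -0.01074723  0.08093479]
```

drive_tool(
  steps=[0.005,-0.011,0,0,0.055,0,0,0.04,0,0.055,0,0,0.04,0,0.055,0,0,0,0,0.01,0,0,0,0,0.01],
  squeeze=10,
)

```text
time: 43.78
tcp_pos: [0.4335, 0.0563, 0.2845]
ee_rot: [0.998, 0.069, 0.001, -0.0]
wrist_force: [0.3, -0.2, 0.4]
opening: 0.0422
gripper_force: 0.0
```

drive_tool(
  steps=[0,0,0,0,0.01,0,0,0,0,0.01,0,0.009,0,0,0.01,0,0.009,0,0,0.01,0,0.009,0,0,0.01],
)

```text
time: 44.4
tcp_pos: [0.4371, 0.0282, 0.2836]
ee_rot: [0.998, 0.068, 0.001, -0.0]
wrist_force: [0.1, 1.2, 6.0]
opening: 0.0177
gripper_force: 10.0
```

drive_tool(
  steps=[0,0.007,0,0,0.01,0,0.003,0,0,0.01,0,0.002,0,0,0.01,0,0,0,0,0.01],
)

```text
time: 44.9
tcp_pos: [0.4387, 0.0161, 0.2836]
ee_rot: [0.998, 0.068, 0.001, 0.0]
wrist_force: [1.0, -1.0, 7.0]
opening: 0.0178
gripper_force: 10.0
```

drive_tool(
  steps=[0,0.002,0,0,0.01,0,0.002,0,0,0.01,0,0,0,0,0.01],
)

```text
time: 45.28
tcp_pos: [0.4388, 0.0158, 0.2837]
ee_rot: [0.998, 0.07, 0.0, -0.002]
wrist_force: [-3.2, 12.0, 7.9]
opening: 0.0177
gripper_force: 10.0
```

drive_tool(
  steps=[0,-0.002,0,0,0.045,0,0,0,0,0.045,0,0,0,0,0.045,0,0,-0.04,0,0.045,0,0,-0.04,0,0.045],
)

```text
time: 45.9
tcp_pos: [0.438, 0.0147, 0.3637]
ee_rot: [0.998, 0.068, -0.0, 0.0]
wrist_force: [1.1, 1.2, 0.1]
opening: 0.0446
gripper_force: 0.0
```

drive_tool(
  steps=[0,-0.03,-0.05,0,0.045,0,-0.05,-0.03,0,0.045,0,-0.05,0,0,0.045,0,-0.05,0,0,0.045,0,0,0,0,0.045],
)

```text
time: 46.52
tcp_pos: [0.4124, 0.1973, 0.4432]
ee_rot: [0.997, 0.072, 0.0, -0.0]
wrist_force: [1.2, -0.7, -0.1]
opening: 0.0447
gripper_force: 0.0
```

```bash
python3 - <<'E'
from h import *
o=bot.get_obs();print(o["tcp_pos"])
I={}
for n in("top","side"):
    p,d=cams.snapshot(n);c=cams.calibration(n);I[n]=p
    for k,a,b in(("g",(45,120,40),(75,255,255)),("r",(0,150,110),(4,255,255)),("o",(12,150,90),(25,255,255))):
      for ce,st,m in blobs(p,a,b,10):
        P=cloud(c,m,d);P=P[(P[:,2]>.003)&(P[:,2]<.34)&(P[:,0]>.35)&(P[:,0]<.8)&(abs(P[:,1])<.42)]
        if len(P)>9:print(n,k,ce,st,np.round(np.median(P,0),3),P[:,2].max(),"top",np.round(P[P[:,2]>P[:,2].max()-.006].mean(0),4))
r=I["top"];q=I["side"]
cv2.imwrite("pics/c13.png",np.hstack([cv2.resize(r[130:340,170:450],(440,330)),cv2.resize(q[160:400,100:420],(440,330))])[:,:880][:,:,::-1] if 0 else cv2.resize(np.hstack([cv2.resize(r[130:340,170:450],(440,330)),cv2.resize(q[160:400,100:420],(440,330))]),(800,300))[:,:,::-1])
E
```

```text
[0.41241393 0.19730529 0.44318649]
top g [373.9 233.4] [369 227  11  14 112] [ 0.566 -0.26   0.072] 0.08470082340850826 top [ 0.5641 -0.2579  0.0803]
top g [295.2 260.9] [293 259   5   5  17] [0.435 0.014 0.313] 0.31769941500174315 top [0.4368 0.013  0.3144]
top r [246.5 164.4] [234 150  26  29 720] [0.782 0.18  0.067] 0.07252432238736817 top [0.7825 0.1818 0.0694]
top r [342.2 259.5] [338 257   9   6  36] [ 0.438 -0.127  0.304] 0.3097915034864489 top [ 0.4376 -0.1276  0.3059]
top o [347.3 208.9] [ 297  173   78   81 2360] [ 0.63  -0.165  0.21 ] 0.2560126228588111 top [ 0.6049 -0.1795  0.2528]
top o [324.4 254.9] [313 252  23   7  70] [ 0.468 -0.078  0.217] 0.24938589868960048 top [ 0.4669 -0.0744  0.2459]
side r [349.6 192.6] [347 191   6   5  18] [ 0.437 -0.121  0.305] 0.3071105523389064 top [ 0.4373 -0.1212  0.3052]
side r [167.8 294.7] [153 286  38  17 219] [0.781 0.214 0.068] 0.07057696979482253 top [0.7825 0.2166 0.068 ]
side o [136. 264.] [    0   175   345   222 23392] [ 0.611 -0.136  0.213] 0.2575825941549049 top [ 0.565  -0.1818  0.2546]
side o [150.7 373.7] [136 357  30  34 388] [0.739 0.417 0.022] 0.02394018223386485 top [0.7382 0.4168 0.0219]
```

View pics/c13.png

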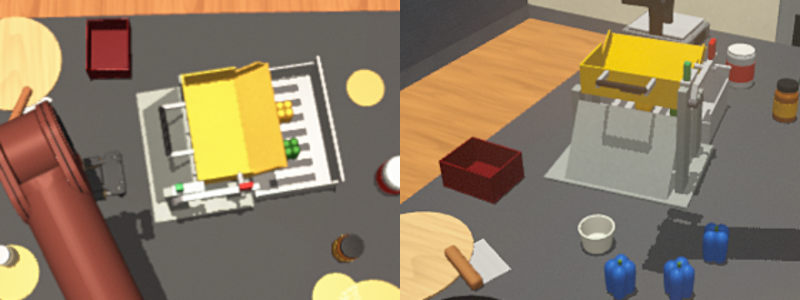

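The final picture shows both peppers in the pan at (285,112) and (291,148), the skip upright and empty, and the latch down. The tab is home against its stop (knob at (0.437, 0.014), 12 N contact). The ramekin, scraper and jar are where they stood, and the arm is clear, so I'm handing in.

```bash
python3 -c "
from plant import bot
print(bot.finish_job())"
```

```text
the job is handed in; nothing more can be done
None
```

I handed the job in at about 46 s: both peppers present (yellow and green) are in the wash pan, the skip is upright, the latch is down and the safety tab is back over it; no verdict came back.

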